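# Show a stripped reel spool to the bench camera

### The job

The aluminium reel spool on the line winder has been stripped bare and its clamping knob is already off: grip it across its rim, draw it off the spindle and hold it up in the air in front of the bench camera, with the flange face that pointed away from the winder turned squarely to the lens, centred on the lens axis and about 100 mm from the lens, and no finger across that face. Do not knock the camera out of its setting, do not drop the spool, and leave the other things on the bench where they are. Finish while still holding the spool motionless there: it is not put down or let go.

Things in the scene. Friction and masses are not known exactly. Their poses are not given: they have to be found in the camera images.
- spool: Bare aluminium reel spool: two flanges 62 mm in diameter, 20 mm over both, 32 mm waist, 14 mm bore, about 90 g. Origin at its centre; x along the bore, out of the face to show (towards the spindle's free end at the start). It hangs level on the spindle, its axis 3 mm below the rod's, not clamped. Pads on the two sides of the rim, level and across the bore, touch both flanges; 20 to 40 N holds it.
- spool_face (a point): Centre of the spool's face to be shown: the point on the bore axis 10 mm from the spool's origin, on the side that faced the spindle's free end; same axes as the spool.
- winder: Line winder: black cast stand fixed to the bench, base 140 x 110 mm, upright 157 mm high, front 17 mm before the origin. Origin on the bench under the upright; x is where the spindle points. Spindle: fixed level rod 8 mm thick, axis 130 mm up, free end 130 mm from the origin. The spool's centre hangs 57 to 67 mm out, just before a rubber backing disc 36 mm across; nothing stands beside its rim.
- spindle_tip (a point): Centre of the spindle's free end, 130 mm above the bench; same axes as the winder.
- lens (a point): Centre of the front glass of the bench camera: a barrel 35 mm across, 110 mm long, white light ring at its front, on a post stand (base 150 x 130 mm, 365 mm high) at the far right. x is where it looks (to the robot's side, 14 to 32 degrees downward), y is level, z up across the barrel. 205 to 275 mm above the bench. Its height slide and tilt hinge are stiff, but a hard knock moves them.
- line_spool_a: Full spool of line lying flat, grey flanges 68 mm across, 24 mm high. Origin at the centre of its underside. Leave alone.
- line_spool_b: A second such spool lying flat, 68 mm across, 24 mm high. Origin at the centre of its underside. Leave alone.
- star_knob: Black star-shaped clamping knob of the winder lying on the bench, 39 mm across, 26 mm high. Origin at the centre of its underside. Leave alone.
- cone: Grey plastic centring cone, 36 mm across, 20 mm high. Origin at the centre of its underside. Leave alone.
- screwdriver: Screwdriver lying on the bench, 180 mm long, black handle. Origin at its middle, on the bench. Leave alone.
- spray_can: White spray can standing upright, 52 mm across, 183 mm high. Origin at the centre of its underside. Leave alone.

How it is judged (in metres and radians):
On the way:
1. the spool is off the spindle, in the fingers (distance between spool and winder above 0.195 m and contact force between the fingers and spool above 1 N and contact force between spool and winder below 0.1 N), for 0.2 s.
At the end, for the whole second after the job is handed in: Spool held still in the air in the fingers, across its rim (TCP within 24 mm of its centre), off the winder; its outer face turned to the lens within 0.2 rad, 85 to 115 mm from it, within 12 mm of the lens axis in y and z; lens moved under 10 mm, other things under 30 mm (x of spool_face in the frame of lens between 0.085 and 0.115 m and y of spool_face in the frame of lens between -0.012 and 0.012 m and z of spool_face in the frame of lens between -0.012 and 0.012 m and angle between the x axis of spool and the x axis of lens, either way round below 0.2 rad and x of lens in the frame of spool above 0.05 m and contact force between the fingers and spool above 2 N and distance between the grasp point and spool below 0.024 m and contact force between spool and winder below 0.1 N and height (world z) of spool above 0.1 m and linear speed of spool below 0.02 m/s and angular speed of spool below 0.15 rad/s and distance of lens from where it was at the start of the episode below 0.01 m and distance of each of line_spool_a, line_spool_b, star_knob, cone, screwdriver, spray_can from where it was at the start of the episode below 0.03 m); the arm keeps its last pose, push and grip.
It fails at once if the camera is knocked out of its setting (lens moved 10 mm) (distance of lens from where it was at the start of the episode above 0.01 m).
It fails at once if the spool is dropped onto the bench (height (world z) of spool below 0.06 m).
It fails at once if another thing on the bench is pushed 30 mm or more (distance of any of line_spool_a, line_spool_b, star_knob, cone, screwdriver, spray_can from where it was at the start of the episode above 0.03 m).
It also fails if it takes over 42 s, if anything falls off the work surface, if the arm or the gripper's body presses on something with over 40 N, if the wrist force passes 120 N, or if a joint passes its speed limit or range.

### The arm

A 6-joint arm with a two-finger parallel gripper is mounted at the origin on the work surface. World frame = base frame: x ahead of the robot, y to its left, z up, the work surface at z = 0. Lengths are in mm, angles in rad, forces in N, time in s.
With the tool pointing down it reaches from about 275 to 1000 mm from the base axis. Payload 8.4 kg.
Tool frame: the origin (TCP) lies between the finger pads, 19 mm behind the fingertips; this is the grasp point; z points along the fingers, y is the line along which they close (so a half turn about z gives the same grasp; the last joint's range is limited). The gripper opens to 85 mm and grips with 20 to 120 N. Pads are 22 mm wide; open, the fingers measure 114 mm over their backs; the gripper's body (76 mm by 85 mm) begins 54 mm behind the grasp point. The pads swing forward as they close: fully open they stand 13 mm farther back than shut.
Start: joints at [-1.109, 0.353, 1.633, -0, 1.155, -0.002], TCP at [279.593, -558.978, 249.981] pointing down, gripper open.
Joint ranges: [-2.63, 2.63], [-0.92, 2.1], [0.06, 2.66], [-1.3, 4.44], [0, 2.69], [-3.02, 3.02]. Speed limits (rad/s): [2.22, 2.22, 2.79, 3.14, 3.14, 3.14].

### API

Orientations are given as [roll, pitch, yaw] about the fixed x, y, z axes, in that order (R = Rz(yaw) Ry(pitch) Rx(roll)).
In Python, from rig import sense, grab_frame, sign_off gives the robot as it stands. The module is installed in compiled form; this text tells all that it offers.
- The arm moves only by the tool send_rows, never from a script. Its argument "moves" is a list that holds one entry, the list of rows, each a list of 7 numbers: the shift along the world's x, y, z in m, then the turn, a rotation vector about the world's x, y, z in rad, then the opening, from -1 (shut) to 1 (fully open). In form: [[[dx, dy, dz, rx, ry, rz, jaw], ...]]. A call has 1 to 10 rows; each row shifts and turns the commanded pose from where the row before left it; what a row does not reach is not made up. A row lasts 1/10 s, in which the tool goes at most 50 mm and 8.59 degrees, less where a joint would pass 70% of its speed; a pose out of reach is approached as far as the arm can. A call with a gripper value outside its range is refused whole. The fingers move at their own pace and stop on an object; "grip_force" is the grip in N (left out, the last holds). Time passes only in rows, so rows that do not move let the fingers close. It gives the time, the measured TCP pose, the force, the opening and the grip force at its end, in the units of the state.
- sense(): the state, without advancing time (a new reading comes with each control period).
- grab_frame(name): name is "side" or "top" or "wrist"; returns a dict with "img" (420x560x3 uint8, red, green, blue), "mtx" (3x3 intrinsics, pixels), "rvec" (rotation vector, rad) and "tvec" (3), from world to camera coordinates, as OpenCV has them; the wrist camera has in their place "T_tool_cam" (4x4, takes a point from camera to tool coordinates, whose origin is the TCP and whose axes are the flange's). Camera axes: x right, y down, z forward; pixel columns grow to the right and rows downward; lengths in mm; the calibration is good to about 2 mm. A picture is of the moment at which its call begins: read the wrist's pose just before it. There is no depth.
- sign_off(): hands the job in; it is judged then, once.
The state is a dict: "clock": time; "qpos": joint angles; "qvel": joint speeds; "joint_efforts": joint torques, N m; "eef_pos": TCP position; "tcp_rot": TCP orientation; "contact_force": force on the tool from outside, world axes, zero at the start; "wrist_torque": the same for the moment, N m; "opening": opening from 0.0 (shut) to 1.0 (fully open); "grasp_force": force on a finger pad.
Only numpy, scipy, OpenCV 4.12 (cv2) and the standard library are available. Lean on these libraries where they do the work, as an engineer would, in place of code of your own. Each camera call takes 0.05 s, during which the arm holds its last target. There are 200 camera calls.

## Working session

There is one attempt and no reset: what is moved stays moved. The work goes in short steps, Python scripts to look and compute and a tool call to move; the robot and the scene stay as the last step left them, time stands still between calls to the robot, and variables do not carry over. Pictures are saved under pics/ and viewed, at most 10 in all, crops included, and the job is handed in when it is done.

Besides the shell and the picture viewer there is one more tool, called after ">>>" as name(argument=value, ...) on one line, values as JSON. send_rows: Moves the arm, as the interface text tells. Its arguments: {"type":"object","properties":{"moves":{"type":"array"},"grip_force":{"type":"number"}},"required":["moves"]}

```bash
mkdir -p pics; python3 - <<'E'
from rig import sense, grab_frame
import cv2, pickle
print(sense())
d={}
for n in ("side","top","wrist"):
    f=grab_frame(n); d[n]=f
    cv2.imwrite(f"pics/{n}0.png",f["img"][:,:,::-1])
    print(n,{k:v for k,v in f.items() if k!="img"})
pickle.dump(d,open("f0.pkl","wb"))
E
```

```text
{'clock': 0.0, 'qpos': array([-1.10940701e+00,  3.53656594e-01,  1.63414890e+00,  1.25354051e-05,
        1.15517560e+00, -2.36970030e-03]), 'qvel': array([ 1.55313786e-03, -6.69291921e-04, -1.61304544e-03,  6.16941496e-05,
        3.83321622e-04, -3.36662454e-04]), 'joint_efforts': array([-3.68285109e-04, -6.05257559e+01, -3.42063260e+01, -6.59568127e-05,
        9.59810510e-03,  7.72760177e-05]), 'eef_pos': array([ 279.39016371, -558.57169973,  249.25005986]), 'tcp_rot': array([-3.14020424e+00, -1.47513293e-05,  4.63753934e-01]), 'contact_force': array([ 0.02483744, -0.53597777, -0.18904195]), 'wrist_torque': array([-0.02723462, -0.00997809,  0.01293267]), 'grasp_force': 0.0, 'opening': 1.0032350041697267}
side {'mtx': array([[522.50396671,   0.        , 275.69363655],
       [  0.        , 522.50396671, 209.16709323],
       [  0.        ,   0.        ,   1.        ]]), 'rvec': array([ 0.88995147, -2.26289244,  1.29473495]), 'tvec': array([ 359.1545351 ,  305.04091434, 1251.68205723])}
top {'mtx': array([[499.22219338,   0.        , 274.85355545],
       [  0.        , 499.22219338, 208.77072756],
       [  0.        ,   0.        ,   1.        ]]), 'rvec': array([ 2.12685712, -2.17923617,  0.10410739]), 'tvec': array([  36.00669166,  513.03547232, 1666.17127125])}
wrist {'mtx': array([[291.16571117,   0.        , 282.14403143],
       [  0.        , 291.16571117, 210.42058195],
       [  0.        ,   0.        ,   1.        ]]), 'T_tool_cam': array([[ 8.55428824e-04, -9.62356507e-01, -2.71788930e-01,
         6.95401859e+01],
       [ 9.99999634e-01,  8.26006084e-04,  2.22658742e-04,
         8.63353108e-01],
       [ 1.02222208e-05, -2.71789021e-01,  9.62356861e-01,
        -1.23796635e+02],
       [ 0.00000000e+00,  0.00000000e+00,  0.00000000e+00,
         1.00000000e+00]])}
```

View pics/side0.png

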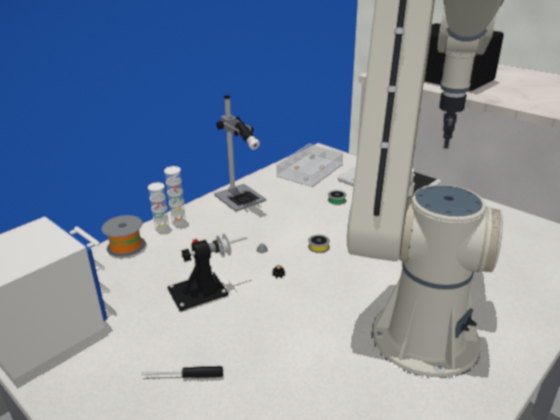

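View pics/top0.png

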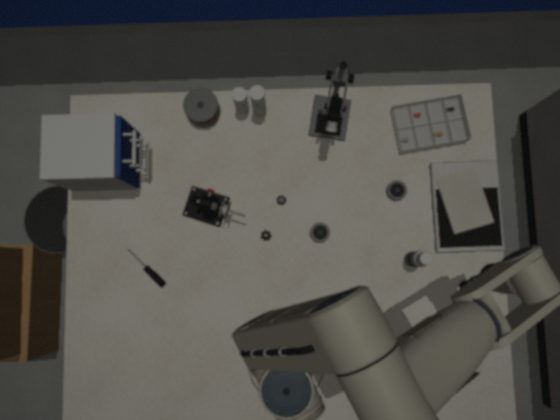

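Side: winder at about (205,265), spool at (222,244), lens at (254,143). Top: winder at (208,205), camera at (331,120). I'll enlarge these.

```bash
python3 - <<'E'
import cv2, pickle, numpy as np
d=pickle.load(open("f0.pkl","rb"))
def t(n,x,y,w=80,h=60):
    c=d[n]["img"][y:y+h,x:x+w,::-1]
    c=cv2.resize(c,(400,300),interpolation=cv2.INTER_CUBIC)
    c=np.clip(c*(1.6 if n=="top" else 1.0),0,255).astype(np.uint8)
    for i in range(0,w,10):
        cv2.putText(c,str(x+i),(int(i*400/w),8),0,.3,(0,0,255));cv2.line(c,(int(i*400/w),10),(int(i*400/w),14),(0,0,255))
    for i in range(0,h,10):
        cv2.putText(c,str(y+i),(0,int(i*300/h)+4),0,.3,(0,0,255))
    return c
im=np.vstack([np.hstack([t("side",180,225),t("side",200,100)]),np.hstack([t("top",180,180),t("top",300,90)])])
cv2.imwrite("pics/crop1.png",im)
E
```

```text
(no output)
```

View pics/crop1.png

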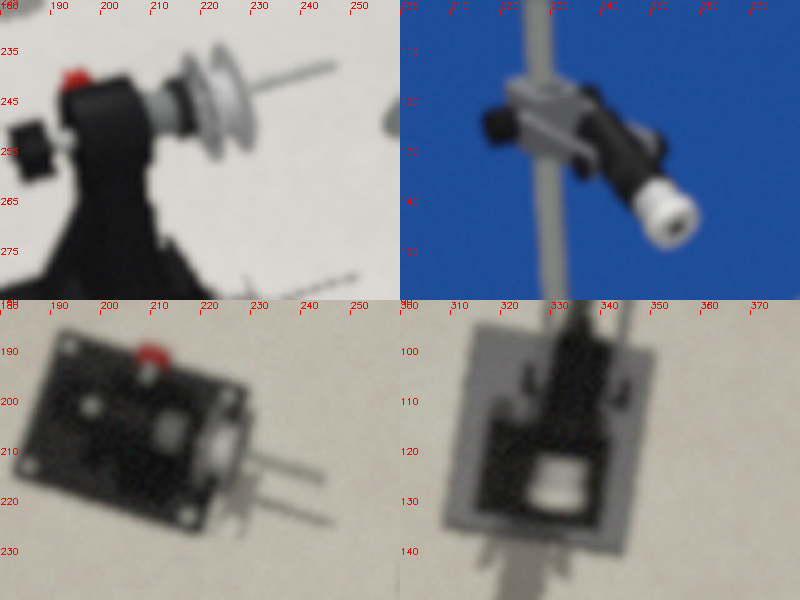

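```bash
cat > h.py <<'E'
import cv2, numpy as np
from scipy.spatial.transform import Rotation as R
def P(f,pose=None):
    if "rvec" in f: return f["mtx"]@np.c_[cv2.Rodrigues(f["rvec"])[0],f["tvec"]]
    T=np.eye(4);T[:3,:3]=R.from_euler("xyz",pose[1]).as_matrix();T[:3,3]=pose[0]
    return f["mtx"]@np.linalg.inv(T@f["T_tool_cam"])[:3]
def tri(Pa,a,Pb,b):
    X=cv2.triangulatePoints(Pa,Pb,np.array(a,float),np.array(b,float));return X[:3,0]/X[3,0]
def pr(p,X):
    q=p@np.r_[X,1];return q[:2]/q[2]
def onz(p,uv,z):
    A=np.c_[p[:,0],p[:,1],-np.r_[uv,1]];return np.linalg.solve(A,-(p[:,2]*z+p[:,3]))[:2]
E
python3 - <<'E'
import pickle; from h import *
d=pickle.load(open("f0.pkl","rb")); s,t=P(d["side"]),P(d["top"])
for n in("side","top"):
    print(n,-cv2.Rodrigues(d[n]["rvec"])[0].T@d[n]["tvec"])
tip=tri(s,(247,238),t,(244.6,216)); print("tip",tip,onz(t,(244.6,216),130),onz(s,(247,238),130))
sc=[onz(t,(180+a/5,180+(b-300)/5),10) for a,b in[(68,345),(228,395),(28,467),(187,516)]]
print(np.round(sc,1)); sc=np.array(sc);v=sc[1]-sc[0]+sc[3]-sc[2];print("yaw",np.arctan2(v[1],v[0]),sc.mean(0))
L=tri(s,(255.2,145.2),t,(331.4,131));print("lens",L,pr(s,L),pr(t,L))
c=[onz(t,(300+a/5,90+(b-300)/5),8) for a,b in[(475,325),(656,351),(444,528),(623,557)]];print(np.round(c,1));c=np.array(c);v=c[2]-c[0]+c[3]-c[1];print("camyaw",np.arctan2(v[1],v[0]),c.mean(0))
for n,x in [("can",(421,258)),("sda",(320,232)),("b",(397,190)),("cone",(281,200)),("knob",(266,235))]: print(n,onz(t,x,0))
E
```

```text
side [-391.61155874  911.5420753   896.92883993]
top [ 318.29996203   -5.74509799 1714.43305815]
tip [482.63528834 120.08450246 128.47750462] [481.37020507 118.93892935] [482.08631111 122.38931157]
[[592.2 303.8]
 [554.4 193.1]
 [507.9 331.8]
 [471.2 222.3]]
yaw -1.8969122752165193 [531.40559583 262.73632971]
lens [ 722.94795679 -154.54752305  241.74281932] [255.92732013 145.27201834] [330.81100481 130.39050628]
[[ 908.2 -408. ]
 [ 885.6 -533.3]
 [ 762.8 -379.1]
 [ 738.6 -501.8]]
camyaw 2.937935367368689 [ 823.80649886 -455.54466178]
can [ 336.17122575 -468.74343993]
sda [ 433.02272307 -129.07414444]
b [ 571.750264   -399.52834026]
cone [547.26235516   2.03943343]
knob [427.25052277  56.57556454]
```

```bash
cat >> h.py <<'E'
def tool(xs,zt):
    "rotation with tool z=zt and tool x = -xs made square to it"
    z=np.array(zt,float);z/=np.linalg.norm(z);x=-np.array(xs,float);x-=z*(x@z);x/=np.linalg.norm(x)
    return np.c_[x,np.cross(z,x),z]
def plan(pos,Rt,cur=None):
    from rig import sense
    s=sense();p0,R0=s["eef_pos"],R.from_euler("xyz",s["tcp_rot"])
    dp=np.array(pos)-p0;rv=(R.from_matrix(Rt)*R0.inv()).as_rotvec()
    print("clock",s["clock"],"dp m",np.round(dp/1000,4),"rotvec",np.round(rv,4),"deg",np.degrees(np.linalg.norm(rv)))
E
python3 - <<'E'
import pickle; from h import *
d=pickle.load(open("f0.pkl","rb")); s,t=P(d["side"]),P(d["top"])
c=[onz(t,(300+(a-400)/5,90+(b-300)/5),8) for a,b in[(475,325),(656,351),(444,528),(623,557)]];print(np.round(c,1));c=np.array(c);v=c[2]-c[0]+c[3]-c[1];y=np.arctan2(v[1],v[0]);print("camyaw",y,c.mean(0))
h=-np.array([np.cos(y),np.sin(y),0]);L=np.array([723,-154.5,242])
zt=h*.707+[0,0,-.707]
plan(L-163*h-[0,0,40],tool(h,zt))
E
```

```text
[[ 916.7 -127.1]
 [ 894.  -253.7]
 [ 770.7 -100.7]
 [ 746.5 -224.7]]
camyaw 2.955211469415371 [ 831.97464051 -176.55357285]
clock 0.15 dp m [ 0.2834  0.4344 -0.0474] rotvec [-1.0084 -0.1421  2.3301] deg 145.6996163256326
```

>>> send_rows(moves=[[[0.0142, 0.0217, 0.02, -0.0504, -0.0071, 0.1165, 1], [0.0142, 0.0217, 0.02, -0.0504, -0.0071, 0.1165, 1], [0.0142, 0.0217, 0.02, -0.0504, -0.0071, 0.1165, 1], [0.0142, 0.0217, 0.02, -0.0504, -0.0071, 0.1165, 1], [0.0142, 0.0217, 0.02, -0.0504, -0.0071, 0.1165, 1], [0.0142, 0.0217, 0, -0.0504, -0.0071, 0.1165, 1], [0.0142, 0.0217, 0, -0.0504, -0.0071, 0.1165, 1], [0.0142, 0.0217, 0, -0.0504, -0.0071, 0.1165, 1], [0.0142, 0.0217, 0, -0.0504, -0.0071, 0.1165, 1], [0.0142, 0.0217, 0, -0.0504, -0.0071, 0.1165, 1]]])

```text
clock: 1.15
eef_pos: [421.9, -340.8, 349.9]
tcp_rot: [2.835, 0.378, 1.599]
contact_force: [-0.5, -0.5, -0.7]
opening: 0.999
grasp_force: 0.0
```

>>> send_rows(moves=[[[0.0142, 0.0217, -0.0147, -0.0504, -0.0071, 0.1165, 1], [0.0142, 0.0217, -0.0147, -0.0504, -0.0071, 0.1165, 1], [0.0142, 0.0217, -0.0147, -0.0504, -0.0071, 0.1165, 1], [0.0142, 0.0217, -0.0147, -0.0504, -0.0071, 0.1165, 1], [0.0142, 0.0217, -0.0147, -0.0504, -0.0071, 0.1165, 1], [0.0142, 0.0217, -0.0147, -0.0504, -0.0071, 0.1165, 1], [0.0142, 0.0217, -0.0147, -0.0504, -0.0071, 0.1165, 1], [0.0142, 0.0217, -0.0147, -0.0504, -0.0071, 0.1165, 1], [0.0142, 0.0217, -0.0147, -0.0504, -0.0071, 0.1165, 1], [0.0142, 0.0217, -0.0147, -0.0504, -0.0071, 0.1165, 1]]])

```text
clock: 2.15
eef_pos: [565.5, -117.9, 219.9]
tcp_rot: [-3.123, 0.748, 2.96]
contact_force: [0.8, -0.1, 0.6]
opening: 1.002
grasp_force: 0.0
```

```bash
python3 - <<'E'
from rig import sense, grab_frame
import cv2, pickle
s=sense();f=grab_frame("wrist");pickle.dump((s,f),open("w1.pkl","wb"))
print(s["clock"],s["eef_pos"],s["tcp_rot"],s["qpos"])
cv2.imwrite("pics/w1.png",f["img"][:,:,::-1])
E
```

```text
2.15 [ 565.53130306 -117.87250915  219.87122451] [-3.12266907  0.74842882  2.960468  ] [-2.07559618e-01  1.10757962e-01  2.28024586e+00 -4.42544735e-01
  2.17746162e-03 -1.14762193e+00]
```

View pics/w1.png

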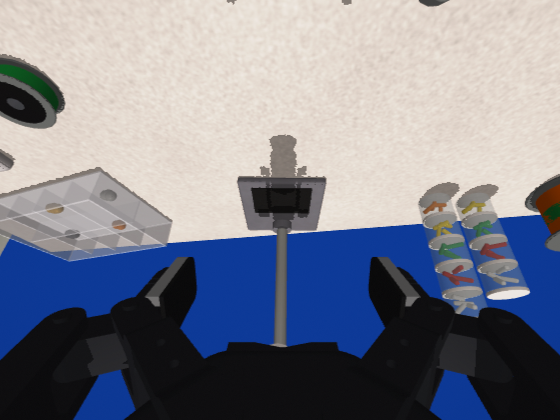

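The wrist view shows the stand (base at (282,205)), with image down = world up. The gripper body hides the lens head at the bottom, so I'll raise the camera and tilt less.

```bash
python3 - <<'E'
import pickle; from h import *
s,f=pickle.load(open("w1.pkl","rb"))
L=np.array([723,-154.5,242]);y=2.955;h=-np.array([np.cos(y),np.sin(y),0])
Rt=tool(h,h*.5+[0,0,-.866]);p=L-150*h+[0,0,68]
print(p,pr(P(f,(p,R.from_matrix(Rt).as_euler("xyz"))),L)); plan(p,Rt)
E
```

```text
[ 575.60369385 -126.67323352  310.        ] [282.13789138 298.33200038]
clock 2.2 dp m [ 0.0069 -0.0108  0.0885] rotvec [ 0.0586  0.2222 -0.0026] deg 13.16917295514658
```

>>> send_rows(moves=[[[0.0017, -0.0027, 0.022, 0.0146, 0.0555, -0.0006, 1], [0.0017, -0.0027, 0.022, 0.0146, 0.0555, -0.0006, 1], [0.0017, -0.0027, 0.022, 0.0146, 0.0555, -0.0006, 1], [0.0017, -0.0027, 0.022, 0.0146, 0.0555, -0.0006, 1], [0, 0, 0, 0, 0, 0, 1]]])

```text
clock: 2.7
eef_pos: [575.5, -135.0, 303.4]
tcp_rot: [-3.124, 0.563, 2.942]
contact_force: [0.3, -0.3, -0.3]
opening: 1.003
grasp_force: 0.0
```

```bash
python3 - <<'E'
from rig import sense, grab_frame
import cv2, pickle
from h import *
s=sense();f=grab_frame("wrist");pickle.dump((s,f),open("w2.pkl","wb"))
print(s["clock"],s["eef_pos"],s["tcp_rot"],s["qpos"])
print(pr(P(f,(s["eef_pos"],s["tcp_rot"])),[723,-154.5,242]))
cv2.imwrite("pics/w2.png",cv2.resize(f["img"][140:420,100:460,::-1],(770,600),interpolation=cv2.INTER_CUBIC))
E
```

```text
2.7 [ 575.54096034 -134.99962173  303.43864627] [-3.12397873  0.56340887  2.94155659] [-2.32902705e-01  1.71844846e-02  2.04471537e+00 -1.13998395e-04
  5.16038424e-01 -1.59848250e+00]
[294.77454188 296.87256276]
```

View pics/w2.png

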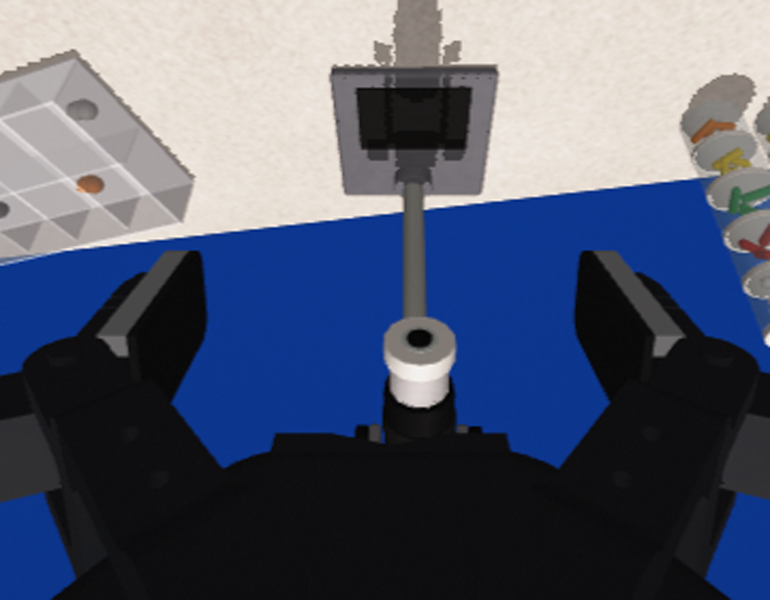

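The lens glass is at about crop (420,338), i.e. raw (296.4,297.7), and the white ring spans crop x 384–456. I'll enlarge it together with the side view to get the tilt.

```bash
python3 - <<'E'
import cv2, pickle, numpy as np
s,f=pickle.load(open("w2.pkl","rb"));d=pickle.load(open("f0.pkl","rb"))
a=cv2.resize(f["img"][280:340,276:316,::-1],(400,600),interpolation=cv2.INTER_CUBIC)
b=cv2.resize(d["side"]["img"][105:165,225:265,::-1],(400,600),interpolation=cv2.INTER_CUBIC)
im=np.hstack([a,b]); im=(255*(im/255)**.7).astype(np.uint8)
for i in range(0,600,50): cv2.putText(im,str(i),(0,i+4),0,.3,(0,0,255)); cv2.putText(im,str(i),(i,598),0,.3,(0,0,255))
cv2.imwrite("pics/c2.png",im)
E
```

```text
(no output)
```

View pics/c2.png

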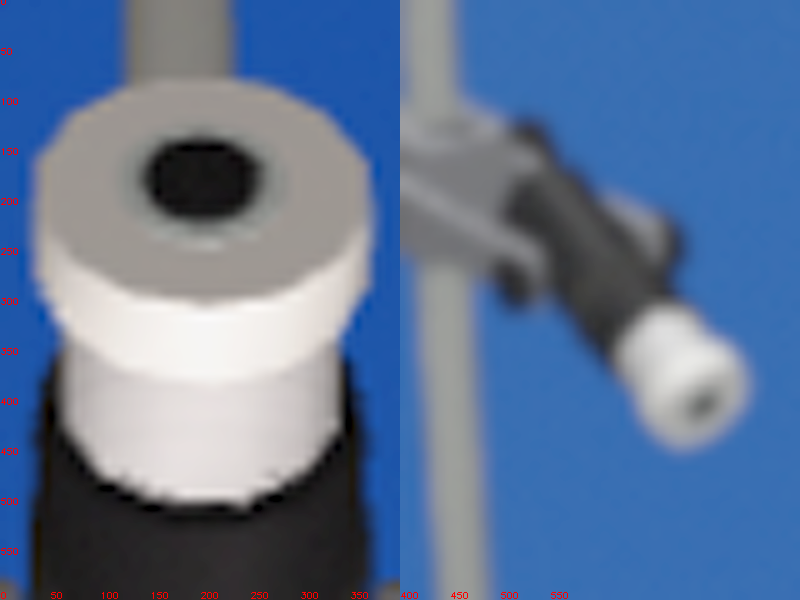

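```bash
python3 - <<'E'
import pickle; from h import *
d=pickle.load(open("f0.pkl","rb"));s,f=pickle.load(open("w2.pkl","rb"))
pose=(s["eef_pos"],s["tcp_rot"]);W=P(f,pose);S=P(d["side"]);T=P(d["top"])
L=tri(W,(295.7,297.5),S,(254.9,144.9));print("L",L,pr(W,L),pr(S,L),pr(T,L))
M=np.linalg.inv(f["mtx"])@W; C=-M[:,:3].T@M[:,3]; v=C-L; print("cam",C,"dist",np.linalg.norm(v),"elev",np.degrees(np.arcsin(v[2]/np.linalg.norm(v))), "ringdia",33.9*np.linalg.norm(v)/291)
q=[(332,67),(498,67),(346,193),(482,193)]
c=np.array([onz(W,(100+a/2.139,140+b/2.143),8) for a,b in q]);print(np.round(c,1));e=c[0]-c[2]+c[1]-c[3];e2=c[1]-c[0]+c[3]-c[2];print("yaw",np.arctan2(e[1],e[0]),np.arctan2(e2[1],e2[0])+np.pi/2,c.mean(0),np.linalg.norm(e)/2,np.linalg.norm(e2)/2)
for yaw in (2.90,2.95,3.0):
  for ph in np.radians([16,18,20,22,24]):
    x=np.array([np.cos(yaw)*np.cos(ph),np.sin(yaw)*np.cos(ph),-np.sin(ph)])
    y=np.array([-np.sin(yaw),np.cos(yaw),0]);z=np.cross(x,y);a=np.linspace(0,2*np.pi,72)
    pts=np.array([pr(W,L-1.5*x+17.5*(np.cos(t)*y+np.sin(t)*z)) for t in a])
    b=pr(W,L-60*x)-pr(W,L); bs=pr(S,L-90*x)-pr(S,L)
    print(yaw,round(np.degrees(ph)),"wh",np.round(np.ptp(pts,0),2),"ratio",round(np.ptp(pts[:,1])/np.ptp(pts[:,0]),3),"axis slope",round(b[0]/b[1],3),"side slope dx/dy",round(bs[0]/bs[1],3))
E
```

```text
L [ 727.34915937 -154.37181786  241.55275421] [295.656709   298.35764008] [254.92007583 144.98428611] [330.69439222 128.98808202]
cam [ 455.15817276 -108.60002308  371.31875711] dist 304.99541946469066 elev 25.180333840077495 ringdia 35.53039422629901
[[ 747.7 -220.9]
 [ 772.2  -97.5]
 [ 899.4 -250.3]
 [ 923.5 -124.6]]
yaw 2.957156492936547 2.9490286964949632 [ 835.69992586 -173.31825358] 154.13675833120212 126.92979200424577
2.9 16 wh [34.84 27.59] ratio 0.792 axis slope -0.088 side slope dx/dy 0.884
2.9 18 wh [34.85 26.75] ratio 0.768 axis slope -0.083 side slope dx/dy 0.836
2.9 20 wh [34.86 25.88] ratio 0.742 axis slope -0.078 side slope dx/dy 0.793
2.9 22 wh [34.88 24.97] ratio 0.716 axis slope -0.074 side slope dx/dy 0.753
2.9 24 wh [34.89 24.04] ratio 0.689 axis slope -0.07 side slope dx/dy 0.716
2.95 16 wh [34.91 27.56] ratio 0.79 axis slope -0.018 side slope dx/dy 0.975
2.95 18 wh [34.92 26.72] ratio 0.765 axis slope -0.016 side slope dx/dy 0.921
2.95 20 wh [34.92 25.85] ratio 0.74 axis slope -0.015 side slope dx/dy 0.872
2.95 22 wh [34.93 24.94] ratio 0.714 axis slope -0.013 side slope dx/dy 0.827
2.95 24 wh [34.93 24.  ] ratio 0.687 axis slope -0.012 side slope dx/dy 0.786
3.0 16 wh [34.89 27.57] ratio 0.79 axis slope 0.052 side slope dx/dy 1.069
3.0 18 wh [34.89 26.72] ratio 0.766 axis slope 0.05 side slope dx/dy 1.009
3.0 20 wh [34.9  25.85] ratio 0.741 axis slope 0.049 side slope dx/dy 0.954
3.0 22 wh [34.91 24.94] ratio 0.714 axis slope 0.047 side slope dx/dy 0.903
3.0 24 wh [34.92 24.01] ratio 0.687 axis slope 0.046 side slope dx/dy 0.857
```

```bash
python3 - <<'E'
from h import *
y=-1.897;d=np.array([np.cos(y),np.sin(y),0])
plan([504,184,300],tool(d,[0,0,-1]))
E
```

```text
clock 2.75 dp m [-0.07    0.3186 -0.0008] rotvec [ 0.5579  0.2987 -1.6425] deg 100.85342174844487
```

>>> send_rows(moves=[[[-0.005, 0.0228, 0, 0.0398, 0.0213, -0.1173, 1], [-0.005, 0.0228, 0, 0.0398, 0.0213, -0.1173, 1], [-0.005, 0.0228, 0, 0.0398, 0.0213, -0.1173, 1], [-0.005, 0.0228, 0, 0.0398, 0.0213, -0.1173, 1], [-0.005, 0.0228, 0, 0.0398, 0.0213, -0.1173, 1], [-0.005, 0.0228, 0, 0.0398, 0.0213, -0.1173, 1], [-0.005, 0.0228, 0, 0.0398, 0.0213, -0.1173, 1]]])

```text
clock: 3.45
eef_pos: [538.4, 17.2, 296.2]
tcp_rot: [3.017, 0.293, 2.106]
contact_force: [0.5, 0.5, 0.2]
opening: 1.0
grasp_force: 0.0
```

>>> send_rows(moves=[[[-0.005, 0.0228, 0, 0.0398, 0.0213, -0.1173, 1], [-0.005, 0.0228, 0, 0.0398, 0.0213, -0.1173, 1], [-0.005, 0.0228, 0, 0.0398, 0.0213, -0.1173, 1], [-0.005, 0.0228, 0, 0.0398, 0.0213, -0.1173, 1], [-0.005, 0.0228, 0, 0.0398, 0.0213, -0.1173, 1], [-0.005, 0.0228, 0, 0.0398, 0.0213, -0.1173, 1], [-0.005, 0.0228, 0, 0.0398, 0.0213, -0.1173, 1], [0, 0, 0, 0, 0, 0, 1], [0, 0, 0, 0, 0, 0, 1]]])

```text
clock: 4.35
eef_pos: [504.2, 175.1, 296.5]
tcp_rot: [3.125, 0.009, 1.301]
contact_force: [0.0, 0.3, 0.2]
opening: 0.997
grasp_force: 0.0
```

```bash
python3 - <<'E'
from rig import sense, grab_frame
import cv2, pickle
from h import *
s=sense();f=grab_frame("wrist");pickle.dump((s,f),open("w3.pkl","wb"))
print(s["clock"],s["eef_pos"],s["tcp_rot"],s["qpos"])
im=cv2.resize(f["img"][90:330,130:450,::-1],(800,600),interpolation=cv2.INTER_CUBIC)
for i in range(0,800,100): cv2.putText(im,str(i),(0,i+4),0,.3,(0,0,255)); cv2.putText(im,str(i),(i,598),0,.3,(0,0,255))
cv2.imwrite("pics/w3.png",im)
E
```

```text
4.35 [504.16033017 175.13527552 296.5482149 ] [3.12460246 0.00940166 1.30133535] [ 0.34212245  0.16214071  1.78064439 -0.01879591  1.19035443  0.61840947]
```

View pics/w3.png

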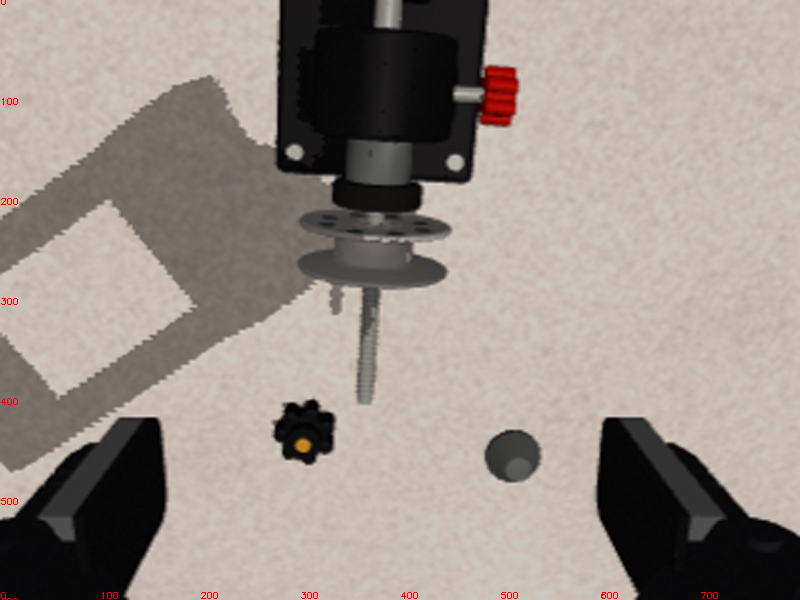

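```bash
python3 - <<'E'
import pickle; from h import *
s,f=pickle.load(open("w3.pkl","rb"));W=P(f,(s["eef_pos"],s["tcp_rot"]))
g=lambda a,b,z: onz(W,(130+a/2.5-.3,90+b/2.5-.3),z)
tip=g(365.5,402,130);r=g(371.5,290,130);B=g(375.5,224,127);F=g(372.5,268,127);
bl,br,fl,fr=g(300,222,127),g(452,228,127),g(297,265,127),g(447,271,127)
print("tip",tip,"B",B,"F",F,"|BF|",np.linalg.norm(B-F),"dia",np.linalg.norm(bl-br),np.linalg.norm(fl-fr))
for n,v in (("rod",tip-r),("rodlong",tip-g(388,15,130)),("BF",F-B),("perp",np.array([[0,-1],[1,0]])@(bl-br+fl-fr))): print(n,np.arctan2(v[1],v[0]))
c=(B+F)/2;c2=(bl+br+fl+fr)/4;print("c",c,c2,np.linalg.norm(tip-c))
k1,k2=g(294,152,12),g(455,162,12);v=k2-k1;print("screws",k1,k2,np.arctan2(v[1],v[0])-np.pi/2)
d=pickle.load(open("f0.pkl","rb"))
for n in("side","top"): print(n,pr(P(d[n]),np.r_[tip,130]),pr(P(d[n]),np.r_[c,127]))
E
```

```text
tip [485.55722407 118.04858236] B [510.3640504  191.20851108] F [504.25856794 173.8378492 ] |BF| 18.412409136463477 dia 61.82448545710633 62.04112315789437
rod -1.8945587327859128
rodlong -1.898755329658402
BF -1.9087911863510794
perp -1.883282708033934
c [507.31130917 182.52318014] [507.34181884 182.29781748] 68.04567566830902
screws [473.41825984 221.492689  ] [557.53121633 192.58694777] -1.901806410619233
side [247.27298804 236.86834201] [223.99288259 244.73052634]
top [244.85703575 214.68945042] [224.7554774  208.54761481]
```

```bash
python3 - <<'E'
from h import *
y=-1.897;d=np.array([np.cos(y),np.sin(y),0])
plan([507.2,182.4,124],tool(d,[0,0,-1]))
E
```

```text
clock 4.4 dp m [ 0.0029  0.0075 -0.1729] rotvec [ 0.0139  0.0139 -0.0564] deg 3.4216420990241705
```

>>> send_rows(moves=[[[0.0015, 0.0038, 0, 0.007, 0.007, -0.0282, 1], [0.0014, 0.0037, 0, 0.0069, 0.0069, -0.0282, 1], [0, 0, -0.02, 0, 0, 0, 1], [0, 0, -0.02, 0, 0, 0, 1], [0, 0, -0.02, 0, 0, 0, 1], [0, 0, -0.02, 0, 0, 0, 1], [0, 0, -0.01, 0, 0, 0, 1], [0, 0, 0, 0, 0, 0, 1]]])

```text
clock: 5.2
eef_pos: [507.1, 182.9, 206.6]
tcp_rot: [-3.14, -0.0, 1.241]
contact_force: [-0.1, 0.2, -0.0]
opening: 0.999
grasp_force: 0.0
```

```bash
python3 - <<'E'
from h import *
y=-1.897;d=np.array([np.cos(y),np.sin(y),0])
plan([507.2,182.4,124],tool(d,[0,0,-1]))
E
```

```text
clock 5.2 dp m [ 0.0001 -0.0005 -0.0826] rotvec [-0.0009 -0.0017  0.0034] deg 0.22373908674563728
```

>>> send_rows(moves=[[[0, 0, -0.016, 0, 0, 0, 1], [0, -0.0005, -0.016, 0, 0, 0, 1], [0, 0, -0.016, 0, 0, 0.003, 1], [0, 0, -0.016, 0, 0, 0, 1], [0, 0, -0.012, 0, 0, 0, 1], [0, 0, -0.007, 0, 0, 0, 1], [0, 0, 0, 0, 0, 0, 1], [0, 0, 0, 0, 0, 0, 1]]])

```text
clock: 6.0
eef_pos: [508.1, 182.9, 125.4]
tcp_rot: [3.141, -0.002, 1.245]
contact_force: [-0.3, 0.0, -0.8]
opening: 1.001
grasp_force: 0.0
```

>>> send_rows(moves=[[[0, 0, 0, 0, 0, 0, -1], [0, 0, 0, 0, 0, 0, -1], [0, 0, 0, 0, 0, 0, -1], [0, 0, 0, 0, 0, 0, -1], [0, 0, 0, 0, 0, 0, -1], [0, 0, 0, 0, 0, 0, -1], [0, 0, 0, 0, 0, 0, -1], [0, 0, 0, 0, 0, 0, -1]]], grip_force=32)

```text
clock: 6.8
eef_pos: [507.6, 183.0, 125.5]
tcp_rot: [3.142, -0.002, 1.245]
contact_force: [-3.0, -0.1, 6.1]
opening: 0.715
grasp_force: 33.4
```

```bash
python3 - <<'E'
from rig import sense, grab_frame
import cv2, pickle
from h import *
s=sense();f=grab_frame("wrist");pickle.dump((s,f),open("w4.pkl","wb"))
print(s)
cv2.imwrite("pics/w4.png",f["img"][:,:,::-1])
E
```

```text
{'clock': 6.8, 'qpos': array([0.34216147, 0.3770384 , 1.92216796, 0.0022683 , 0.84097545,
       0.66675338]), 'qvel': array([-0.0008469 , -0.00043746, -0.00083065, -0.0002627 , -0.0024268 ,
        0.00076221]), 'joint_efforts': array([-1.04338557e+00, -5.14919400e+01, -2.61848509e+01, -4.64120088e-01,
       -8.60639177e-01, -6.52735820e-03]), 'eef_pos': array([507.57187587, 182.95596664, 125.49464888]), 'tcp_rot': array([ 3.14153179e+00, -2.20189740e-03,  1.24469332e+00]), 'contact_force': array([-2.99585144, -0.1032898 ,  6.07052311]), 'wrist_torque': array([ 0.12208606,  0.46770452, -0.01342915]), 'grasp_force': 33.42887752209208, 'opening': 0.7145535900098434}
```

View pics/w4.png

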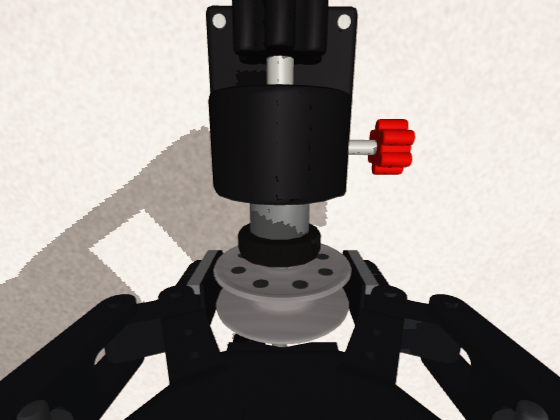

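Gripped (opening ≈ 62 mm, 33 N), with the pads at both sides of the rim at about (205,270) and (358,270). Next: lift 3 mm to centre the rod in the bore, then draw off.

>>> send_rows(moves=[[[0, 0, 0.003, 0, 0, 0, -1], [0, 0, 0, 0, 0, 0, -1], [-0.0032, -0.0095, 0, 0, 0, 0, -1], [-0.0032, -0.0095, 0, 0, 0, 0, -1], [-0.0032, -0.0095, 0, 0, 0, 0, -1], [0, 0, 0, 0, 0, 0, -1]]])

```text
clock: 7.45
eef_pos: [497.2, 152.7, 127.7]
tcp_rot: [-3.141, -0.001, 1.244]
contact_force: [-0.4, 0.7, -1.0]
opening: 0.707
grasp_force: 34.7
```

>>> send_rows(moves=[[[-0.0032, -0.0095, 0, 0, 0, 0, -1], [-0.0032, -0.0095, 0, 0, 0, 0, -1], [-0.0032, -0.0095, 0, 0, 0, 0, -1], [-0.0032, -0.0095, 0, 0, 0, 0, -1], [-0.0048, -0.0142, 0, 0, 0, 0, -1], [-0.0048, -0.0142, 0, 0, 0, 0, -1], [-0.0048, -0.0142, 0, 0, 0, 0, -1], [-0.0048, -0.0142, 0, 0, 0, 0, -1], [0, 0, 0, 0, 0, 0, -1]]])

```text
clock: 8.35
eef_pos: [465.1, 57.6, 127.8]
tcp_rot: [-3.141, -0.001, 1.243]
contact_force: [0.2, 0.2, -0.3]
opening: 0.712
grasp_force: 34.7
```

```bash
cat > tgt.py <<'E'
from h import *
L=np.array([726.5,-154.5,241.8]);y,ph=2.953,np.radians(25.5)
lx=np.array([np.cos(y)*np.cos(ph),np.sin(y)*np.cos(ph),-np.sin(ph)])
Rt=tool(-lx,[-lx[2]*np.cos(y)*-1*-1,-lx[2]*np.sin(y)*-1*-1,-1])
E
python3 - <<'E'
from tgt import *
import rig
h=-np.array([np.cos(y),np.sin(y),0]); zt=h*np.sin(ph)-np.array([0,0,np.cos(ph)])
Rt=tool(-lx,zt); print(zt@lx,Rt)
C=L+110*lx; tcp=C+2*zt; print("spool",C,"tcp",tcp); plan(tcp,Rt); plan(tcp+60*lx,Rt)
E
```

```text
-1.0119755837876765e-17 [[-0.88658159  0.18747669  0.42287773]
 [ 0.1692137   0.98226905 -0.08071079]
 [-0.4305111   0.         -0.90258528]]
spool [ 628.97602488 -135.886493    194.44377935] tcp [ 629.82178034 -136.04791459  192.63860878]
clock 8.35 dp m [ 0.1648 -0.1937  0.0649] rotvec [-0.4358 -0.2545  1.6784] deg 100.41624524666231
clock 8.35 dp m [ 0.1116 -0.1835  0.039 ] rotvec [-0.4358 -0.2545  1.6784] deg 100.41624524666231
```

>>> send_rows(moves=[[[0.0074, -0.0122, 0.013, -0.0291, -0.017, 0.1119, -1], [0.0074, -0.0122, 0.013, -0.0291, -0.017, 0.1119, -1], [0.0074, -0.0122, 0.013, -0.0291, -0.017, 0.1119, -1], [0.0074, -0.0122, 0, -0.0291, -0.017, 0.1119, -1], [0.0074, -0.0122, 0, -0.0291, -0.017, 0.1119, -1], [0.0074, -0.0122, 0, -0.0291, -0.017, 0.1119, -1], [0.0074, -0.0122, 0, -0.0291, -0.017, 0.1119, -1], [0.0074, -0.0122, 0, -0.0291, -0.017, 0.1119, -1]]])

```text
clock: 9.15
eef_pos: [525.7, -38.5, 167.0]
tcp_rot: [3.037, 0.239, 2.138]
contact_force: [-0.2, 1.1, -0.6]
opening: 0.711
grasp_force: 35.0
```

>>> send_rows(moves=[[[0.0074, -0.0122, 0, -0.0291, -0.017, 0.1119, -1], [0.0074, -0.0122, 0, -0.0291, -0.017, 0.1119, -1], [0.0074, -0.0122, 0, -0.0291, -0.017, 0.1119, -1], [0.0074, -0.0122, 0, -0.0291, -0.017, 0.1119, -1], [0.0074, -0.0122, 0, -0.0291, -0.017, 0.1119, -1], [0.0074, -0.0122, 0, -0.0291, -0.017, 0.1119, -1], [0.0074, -0.0122, 0, -0.0291, -0.017, 0.1119, -1], [0, 0, 0, 0, 0, 0, -1], [0, 0, 0, 0, 0, 0, -1]]])

```text
clock: 10.05
eef_pos: [575.6, -121.8, 166.6]
tcp_rot: [3.135, 0.44, 2.931]
contact_force: [-0.2, -0.2, -0.2]
opening: 0.71
grasp_force: 35.0
```

```bash
cat >> tgt.py <<'E'
h=-np.array([np.cos(y),np.sin(y),0]); zt=h*np.sin(ph)-np.array([0,0,np.cos(ph)])
Rt=tool(-lx,zt); tcp=L+110*lx+2*zt
E
python3 -c "
from tgt import *
plan(tcp,Rt);plan(tcp+60*lx,Rt)"
```

```text
clock 10.05 dp m [ 0.0543 -0.0143  0.026 ] rotvec [-0.0067 -0.0036  0.0193] deg 1.1905704569106057
clock 10.05 dp m [ 0.0011 -0.0041  0.0002] rotvec [-0.0067 -0.0036  0.0193] deg 1.1905704569106057
```

>>> send_rows(moves=[[[0.009, -0.0024, 0.0043, -0.0022, -0.0012, 0.0064, -1], [0.009, -0.0024, 0.0043, -0.0022, -0.0012, 0.0064, -1], [0.009, -0.0024, 0.0043, -0.0022, -0.0012, 0.0064, -1], [0.009, -0.0024, 0.0043, 0, 0, 0, -1], [0.009, -0.0024, 0.0043, 0, 0, 0, -1], [0.009, -0.0024, 0.0043, 0, 0, 0, -1], [0, 0, 0, 0, 0, 0, -1], [0, 0, 0, 0, 0, 0, -1]]])

```text
clock: 10.85
eef_pos: [629.9, -136.0, 192.4]
tcp_rot: [-3.14, 0.446, 2.959]
contact_force: [-1.0, -0.2, -0.9]
opening: 0.71
grasp_force: 35.0
```

```bash
python3 - <<'E'
from tgt import *
plan(tcp,Rt)
from rig import sense, grab_frame
s=sense();f=grab_frame("wrist");g=grab_frame("side");W=P(f,(s["eef_pos"],s["tcp_rot"]));S=P(g)
T=R.from_euler("xyz",s["tcp_rot"]).as_matrix();c=s["eef_pos"]-2*T[:,2]
print("pred: spool W",pr(W,c),"S",pr(S,c),"face S",pr(S,c-10*T[:,0]),"rear face W",pr(W,c+10*T[:,0]),"lens W",pr(W,L),"S",pr(S,L))
x,y0=[int(v) for v in pr(S,c)]
a=cv2.resize(f["img"][210:420,140:420,::-1],(400,300),interpolation=cv2.INTER_CUBIC)
b=cv2.resize(g["img"][y0-40:y0+20,x-40:x+40,::-1],(400,300),interpolation=cv2.INTER_CUBIC);print(x-40,y0-40)
cv2.imwrite("pics/fin.png",np.hstack([a,b]))
E
```

```text
clock 10.85 dp m [-0.0001 -0.      0.0002] rotvec [ 0.0016  0.0004 -0.0048] deg 0.29237994210913026
pred: spool W [282.49512545 280.19421532] S [273.49189028 169.17756536] face S [271.76519557 166.92754845] rear face W [282.52079149 260.46887141] lens W [281.23505542 454.67558931] S [255.13281136 144.96965215]
233 129
```

View pics/fin.png

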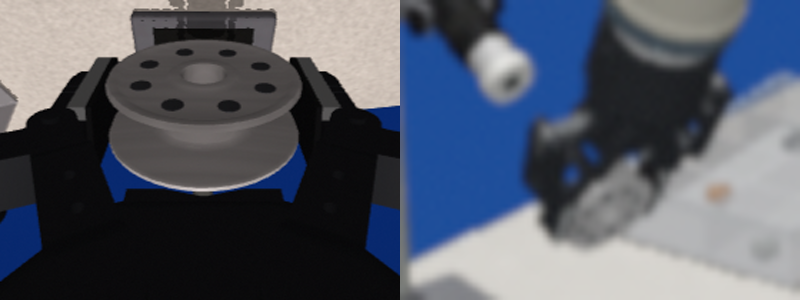

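The view shows the bore of the rear face at raw (282.8,261.1), against a predicted (282.5,260.5). The side view puts the spool at (274,170), against a predicted (273.5,169). It hasn't slipped and the lens hasn't moved, so I'm handing in.

```bash
python3 -c "
from rig import sign_off
print(sign_off())"
```

```text
the job is handed in; nothing more can be done
None
```

The spool is off the spindle and held still by its rim, with its outer face turned to the lens about 100 mm away and centred on the axis by my measurements. The job was handed in at about 11 s on the robot's clock; no verdict came back.

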